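Pop open the ultrasonic cleaner and nest the rinse pail

ROBOT

A 6-joint arm with a two-finger parallel gripper is mounted at the origin on the work surface. World frame = base frame: x ahead of the robot, y to its left, z up, the work surface at z = 0. Lengths are in m, angles in degrees, forces in N, time in s.
With the tool pointing down it reaches from about 0.25 to 0.8 m from the base axis. Payload 3.9 kg.
Tool frame: the origin (TCP) lies on the centre line of the jaws, within the pads' length; the fingertips stand 22 mm ahead of it and the grasp point (between the pads) lies 3 mm ahead of it; x points along the fingers, y is the direction in which the jaws open and shut, and the axes are right-handed (so a half turn about x gives the same grasp; the last joint's range is limited). The gripper opens to 85 mm and grips with 20 to 120 N. Pads are 22 mm wide; open, the fingers measure 114 mm over their backs; the gripper's body (76 mm by 85 mm) begins 54 mm behind the grasp point. The pads swing forward as they close: fully open they stand 13 mm farther back than shut.
Start: joints at [76.261, 14.897, -7.913, 67.191, 0, 90], TCP at [0.125, 0.51, 0.221] pointing down, gripper open.
Joint ranges: [-159.42, 159.42], [-47.68, 98.78], [-73.54, 78.23], [-108.79, 121.32], [-90, 84.71], [-180, 180]. Speed limits (degrees/s): [147.25, 147.25, 180, 180, 180, 180].

INTERFACE

Orientations are given as a 3x3 rotation matrix whose columns are the frame's x, y, z axes.
In Python, from rig import get_obs, capture, close_job, look_for gives the robot as it stands.
- The arm moves only by the tool move_arm, never from a script. Its argument "plan" is a list of rows, each a list of 7 numbers: the shift along the tool's x, y, z normalised to -1 to 1, where 1 is 500 mm, then the turn, a rotation vector about the tool's x, y, z normalised to -1 to 1, where 1 is pi/4 rad, then the closure in counts, from 0 (fully open) to 255 (shut). In form: [[tx, ty, tz, wx, wy, wz, gripper], ...]. A call has 1 to 20 rows; each row is the pose to reach, as a shift and turn from the pose commanded when the call began, along the tool's axes at that moment; what a row does not reach only later rows make up. A row lasts 1/10 s, in which the tool goes at most 50 mm and 8.59 degrees, less where a joint would pass 70% of its speed; a pose out of reach is approached as far as the arm can. A call with a number of a shift or a turn outside -1 to 1 is refused whole. A call with a gripper value outside its range is refused whole. The fingers move at their own pace and stop on an object; "squeeze" is the grip in N (left out, the last holds). Time passes only in rows, so rows that repeat a pose let the fingers close. It gives the time, the measured TCP pose, the force and the opening at its end, in the units of the state.
- get_obs(): the state, without advancing time (a new reading comes with each control period).
- capture(name): name is "side" or "top"; returns a dict with "img" (384x512x3 uint8, red, green, blue), "mtx" (3x3 intrinsics, pixels), "eye" and "rotation" of the camera in the world. Camera axes: x right, y down, z forward; pixel columns grow to the right and rows downward; lengths in m; the calibration is good to about 2 mm. A picture is of the moment at which its call begins. There is no depth.
- close_job(): hands the job in, once; it reports no verdict.
Trained networks look in the newest picture that a camera, given by its name, has taken for a name from the list of things; names that differ only in an ending like _2 or _b are one class to them, and where a whole thing is asked for, a point or a joint stands for the part that bears it (a point fixed in the world has none). Each returns a list of dicts, best first, with "confidence" (0 to 1); they miss things now and then, are a little off and sometimes report something else, mostly with a low value. They report only what shows in the picture. A call takes as long as a camera call. They do not tell look-alikes from the thing itself.
- look_for(camera, thing): "location" ([column, row] in pixels, amid what is visible of it).
The state is a dict: "time": time; "joint_positions": joint angles; "dq": joint speeds; "tau": joint torques, N m; "tool_pos": TCP position; "tcp_rot": TCP orientation; "wrist_force": force on the tool from outside, world axes, zero at the start; "ft_torque": the same for the moment, N m; "finger_gap": finger opening in m.
Only numpy, scipy, OpenCV 4.12 (cv2) and the standard library are available. Lean on these libraries where they do the work, as an engineer would, in place of code of your own. Each camera call takes 0.05 s, during which the arm holds its last target.

TASK

Open the ultrasonic cleaner by pressing down the orange pad of its closed lid until the touch latch lets go, then get out of the way so that the sprung lid swings fully open by itself. Then put the small orange-handled pail upright inside the large blue-handled pail standing in the tank, bottom on bottom, with its handle turned at least a quarter turn away from the blue one. Press firmly but never force the cleaner, set the pail down rather than dropping it, and leave the other things on the bench alone.

Things in the scene. Friction and masses are not known exactly. Their poses are not given: they have to be found in the camera images.
- cleaner: White and grey bench-top ultrasonic cleaner, fixed; 254 mm (own x) by 270 mm (own y, -118 to +152 with latch housing). Origin: middle of the tank at bench level. Steel tank inside 214 (x) by 184 mm (y), floor 25 mm, rim 100 mm above the bench. Lid hinged on the -y side, press pad on the +y side. Push or strike it with no more than 30 N. While the lid swings up the robot must touch no part of it.
- lid (a joint): Lid angle (rad): 0 latched shut, 1.7 fully open, standing on edge beyond the cleaner's -y side, up to 0.35 m high. Clear top, grey frame, 256 x 222 mm, 56 mm deep; hinge along cleaner x at y = -112 mm, z = 100 mm. A damped spring opens it at about 0.8 rad/s once unlatched, pushing about 3 N at the pad.
- lid_pad (a point): Top centre of the orange press pad (80 mm along cleaner x, 38 mm y) on the lid's free edge, 126 mm from tank middle on +y, 156 mm high. Going down: 3 to 12 mm easy (3 N; differs per unit), 5 to 7 mm stiff (8 to 10 N), then a firm stop: only there (15 N felt) is the catch clear, staying so. The pad swings 1 mm outward per 4 mm down. The lid rises when let go: slip off outward (cleaner +y).
- large_pail: Large round steel pail standing loose in the tank, 0.3 kg; outer diameter 116 mm at the foot, 124 mm at the rim, 60 mm high, wall 3 mm, bottom 4 mm thick. Origin: centre of its underside, z up; its upright blue handle is on its own +x side.
- large_handle (a point): Top of the large pail's blue upright handle, a strap 22 mm wide and 6 mm thick at 65 mm from the pail's axis, reaching 113 mm above its underside.
- small_pail: Small round steel pail on the bench, 0.1 to 0.2 kg; 76 mm across at the foot, 84 at the rim, 60 high, bottom 4 mm. Origin: centre of underside, z up. Orange handle on its own +x rises at the rim, then runs level from 41 to 103 mm off the axis, 14 wide, 10 thick, middle 94 mm above the underside. Nested, its underside is 29 mm above the bench and the handle passes 18 mm over the tank rim.
- small_handle (a point): Point to grip on the level part of the orange handle, 70 mm from the small pail's axis along its own +x, 94 mm above its underside; the handle there is 14 mm wide across the pail's y.
- multimeter: Bystander: black meter lying flat, 180 x 88 x 45 mm, origin centre of underside.
- alcohol_bottle: Bystander: round bottle 60 mm in diameter, 130 mm high, origin centre of underside.
- board_holder: Bystander: blue circuit-board holder lying flat, 90 x 150 x 24 mm, origin centre of underside.
Not all that is in view belongs to the job. What is shaped like the small_pail but brown or red is not meant.

How it is judged (in metres and radians):
On the way:
1. the lid has sprung open while the small pail still stands outside the cleaner (value of joint lid above 1.4 rad and horizontal distance between small_pail and large_pail above 0.08 m), for 0.2 s.
At the end, for the whole second after the job is handed in: Lid open past 1.4 rad; small pail at rest, upright within 0.1 rad, in the large one: undersides 0 to 9 mm apart, axes within 20 mm; large pail at rest, upright within 0.1 rad, underside under 32 mm above the bench; handle points over 75 mm apart, seen from above (a quarter turn gives about 95) (value of joint lid above 1.4 rad and horizontal distance between small_pail and large_pail below 0.02 m and z of small_pail in the frame of large_pail between 0 and 0.009 m and angle between each of small_pail, large_pail's own z axis and vertical below 0.1 rad and z of large_pail in the frame of cleaner below 0.032 m and horizontal distance between small_handle and large_handle above 0.075 m and linear speed of each of small_pail, large_pail below 0.02 m/s); the robot touches nothing.
It fails at once if the cleaner is pushed or struck with more than 30 N (contact force between any of the arm, the fingers and cleaner above 30 N).
It fails at once if the robot touches the lid or cleaner while the lid swings up (0.6 to 1.35 rad) (value of joint lid between 0.6 and 1.35 rad and contact force between any of the arm, the fingers and cleaner above 0.5 N).
It fails at once if the small pail is dropped or knocked over (moves faster than 0.4 m/s while not held) (contact force between the fingers and small_pail below 0.05 N and linear speed of small_pail above 0.4 m/s).
It fails at once if the multimeter, bottle or board holder is moved more than 30 mm (distance of any of multimeter, alcohol_bottle, board_holder from where it was at the start of the episode above 0.03 m).
It also fails if it takes over 54 s, if anything falls off the work surface, if the arm or the gripper's body presses on something with over 40 N, if the wrist force passes 120 N, or if a joint passes its speed limit or range.

## Working session

There is one attempt and no reset: what is moved stays moved. The work goes in short steps, Python scripts to look and compute and a tool call to move; the robot and the scene stay as the last step left them, time stands still between calls to the robot, and variables do not carry over. Pictures are saved under pics/ and viewed, and the job is handed in when it is done.

Besides the shell and the picture viewer there is one more tool, called in YAML: its name, and indented under it one key for each argument. move_arm: Moves the arm, as the interface text tells. Scaled input: -1 to 1 covers 500 mm each way for a shift and pi/4 rad each way for a turn. Its arguments: {"type":"object","properties":{"plan":{"type":"array","items":{"type":"array","items":{"type":"number"}}},"squeeze":{"type":"number"}},"required":["plan"]}

```bash
mkdir -p pics; ls; cat > h.py <<'E'
import numpy as np,cv2
from rig import get_obs,capture,close_job,look_for
def ray(c,px):
    d=np.linalg.inv(c['mtx'])@np.array([px[0],px[1],1.0]); d=np.array(c['rotation'])@d
    return np.array(c['eye']),d/np.linalg.norm(d)
def onz(c,px,z):
    e,d=ray(c,px); return e+d*(z-e[2])/d[2]
def proj(c,p):
    q=np.array(c['rotation']).T@(np.array(p)-np.array(c['eye'])); u=c['mtx']@q; return u[:2]/u[2]
def save(c,n,crop=None,s=1.5):
    im=c['img'][:,:,::-1]
    if crop: im=im[crop[1]:crop[3],crop[0]:crop[2]]
    cv2.imwrite('pics/'+n,cv2.resize(im,None,fx=s,fy=s,interpolation=cv2.INTER_CUBIC))
def tri(c1,p1,c2,p2):
    e1,d1=ray(c1,p1);e2,d2=ray(c2,p2)
    A=np.stack([d1,-d2],1);t=np.linalg.lstsq(A,e2-e1,rcond=None)[0]
    a=e1+t[0]*d1;b=e2+t[1]*d2
    return (a+b)/2,np.linalg.norm(a-b)
E
python3 - <<'E'
from h import *
import pickle
o=get_obs();print(o)
C={}
for n in('top','side'):
    c=capture(n);C[n]=c;save(c,n+'0.png');print(n,c['eye'],c['rotation'],c['mtx'])
    for t in['cleaner','lid','lid_pad','large_pail','large_handle','small_pail','small_handle','multimeter','alcohol_bottle','board_holder']:
        print(t,[(np.round(r['location'],1).tolist(),round(r['confidence'],2)) for r in look_for(n,t)])
pickle.dump(C,open('C0.pkl','wb'))
E
```

```text
pics
{'time': 0.0, 'joint_positions': array([ 7.62601483e+01,  1.49359749e+01, -7.98453889e+00,  6.71892835e+01,
       -9.37374615e-04,  9.00004501e+01]), 'dq': array([ 0.01125947, -0.04282505, -0.01899138, -0.00915015, -0.04113701,
        0.01531223]), 'tau': array([ 1.27652882e-03, -4.05671418e+01,  2.53926766e+01,  1.87584985e-02,
       -1.88107288e-05, -2.20939278e-06]), 'tool_pos': array([0.12453823, 0.50931371, 0.22057075]), 'tcp_rot': array([[-4.39260868e-04,  2.37521038e-01,  9.71382295e-01],
       [-1.86537051e-03,  9.71380504e-01, -2.37521444e-01],
       [-9.99998164e-01, -1.91632177e-03,  1.63752978e-05]]), 'wrist_force': array([ 0.80859345,  0.47026967, -0.70829529]), 'ft_torque': array([ 0.01348899,  0.02278994, -0.04274526]), 'finger_gap': 0.08530993742943788}
top [0.46840817 0.07738423 1.13779717] [[-0.0060556  -0.9971295   0.07547239]
 [-0.99996792  0.00643389  0.0047702 ]
 [-0.00524209 -0.07544108 -0.99713648]] [[406.65991412   0.         249.72542105]
 [  0.         406.65991412 184.37683831]
 [  0.           0.           1.        ]]
cleaner [([338.0, 173.1], 
[... 400 characters left out ...]
79)]
side [ 0.3477327  -0.56333903  0.79087694] [[ 0.96031674 -0.19073398  0.20350013]
 [-0.27872799 -0.68276026  0.67538813]
 [ 0.01012233 -0.70530771 -0.70882901]] [[389.38383589   0.         264.77088418]
 [  0.         389.38383589 194.56626502]
 [  0.           0.           1.        ]]
cleaner [([303.2, 276.8], 0.92)]
lid [([305.3, 266.4], 0.7)]
lid_pad [([306.6, 266.9], 0.65)]
large_pail []
large_handle []
small_pail [([164.4, 156.8], 0.85), ([162.7, 204.8], 0.83), ([235.7, 182.6], 0.58)]
small_handle [([165.1, 159.3], 0.94), ([157.3, 206.8], 0.91), ([237.9, 179.8], 0.69)]
multimeter [([235.0, 139.4], 0.77)]
alcohol_bottle [([294.6, 133.8], 0.66)]
board_holder [([332.6, 186.4], 0.73)]
```

View pics/top0.png

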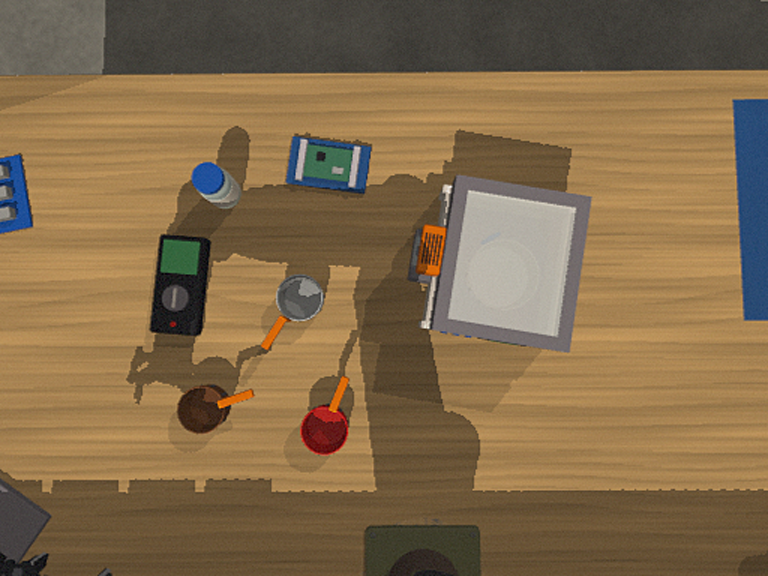

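View pics/side0.png

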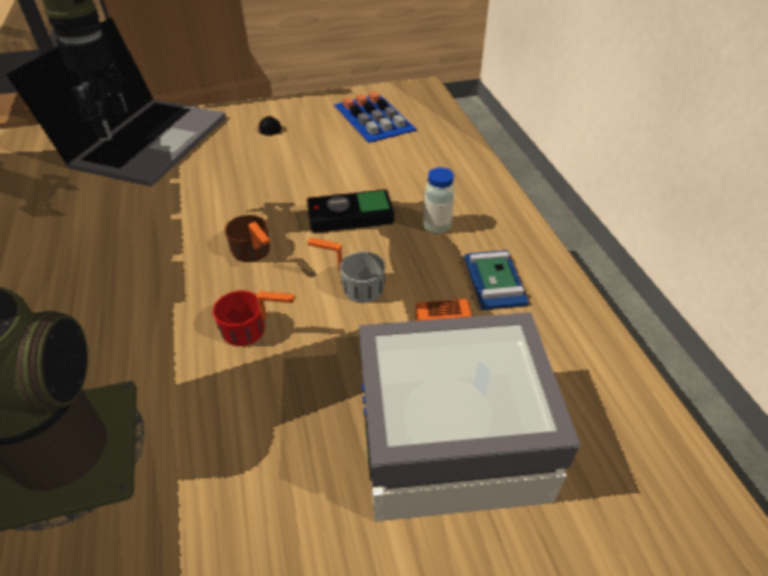

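Candidates for the small pail, in top-camera pixels: grey steel (200,199), brown (136,272) and red (216,287). The grey steel one fits, since brown and red are ruled out. I'll confirm it in an enlarged crop, together with the lid.

```bash
python3 - <<'E'
from h import *
import pickle
C=pickle.load(open('C0.pkl','rb'))
save(C['top'],'t1.png',(265,105,405,245),5)
save(C['top'],'t2.png',(160,170,260,240),7)
save(C['side'],'s1.png',(200,140,400,360),3.2)
save(C['side'],'s2.png',(190,145,270,205),9)
E
```

```text
(no output)
```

View pics/t1.png

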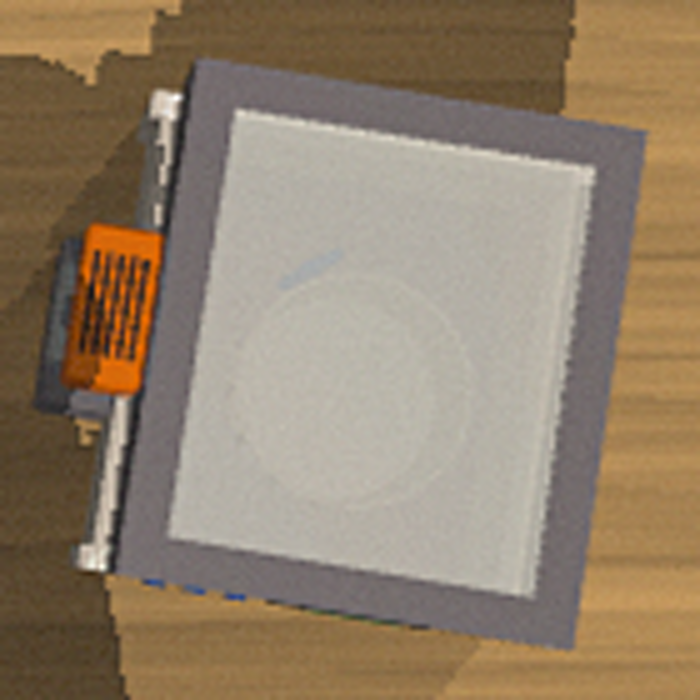

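View pics/t2.png

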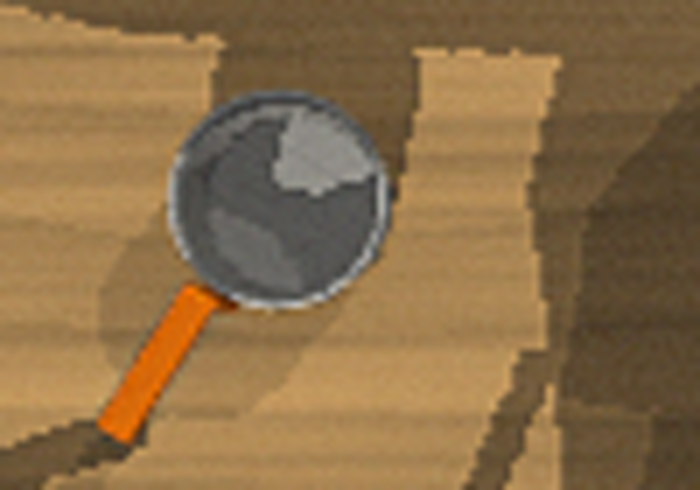

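View pics/s1.png

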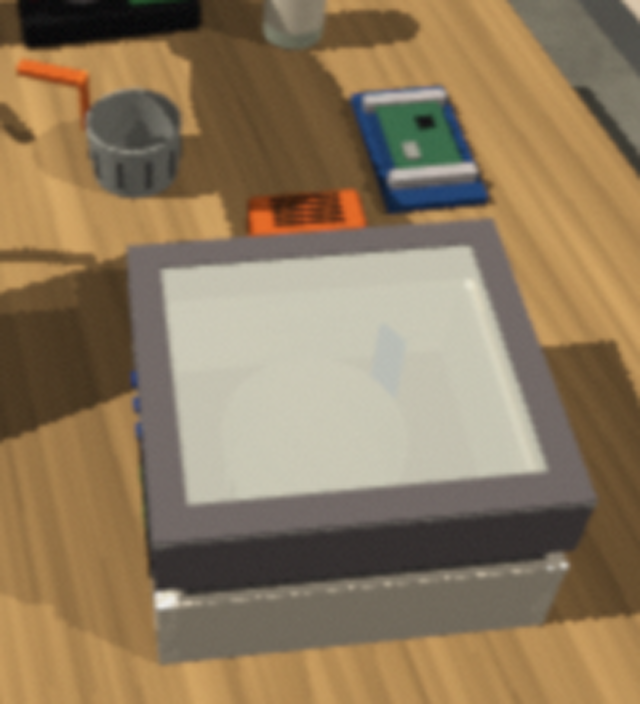

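View pics/s2.png

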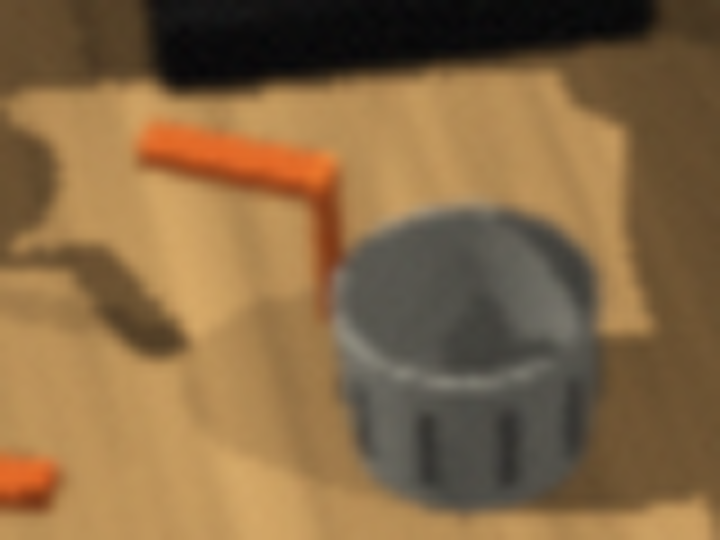

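The crops show that the steel pail with the orange handle, rim centre about (200,198) in the top view, is the plain grey one, so it is the one meant. The large pail and its blue handle show faintly through the lid at about (335,180) and (327,159). Next I'll fit the poses.

```bash
cat > fit.py <<'E'
from h import *
import pickle
from scipy.optimize import least_squares
C=pickle.load(open('C0.pkl','rb'))
T=[(304,117),(394.2,131.2),(379.8,235),(288.6,219.6)]
S=[(355.3,209.4),(385.9,297.2),(247.5,310.6),(240,217.5)]
M=np.array([(.128,.110,.156),(.128,-.112,.156),(-.128,-.112,.156),(-.128,.110,.156)])
def w(p,m):
    c,s=np.cos(p[2]),np.sin(p[2]);return np.array([p[0]+c*m[0]-s*m[1],p[1]+s*m[0]+c*m[1],m[2]])
def res(p):
    return np.concatenate([proj(C[n],w(p,m))-q for n,Q in(('top',T),('side',S)) for m,q in zip(M,Q)])
r=least_squares(res,[.4,-.15,-.15]);print('cleaner',r.x,np.degrees(r.x[2]));print(res(r.x).round(1))
p=r.x;print('pad',w(p,(0,.126,.156)),[proj(C[n],w(p,(0,.126,.156))).round(1) for n in C])
top=C['top'];sd=C['side']
print('small rim',onz(top,(199.7,198.4),.06),'side',onz(sd,(190+465/9,145+293/9),.06))
print('handle end',onz(top,(176.9,232.1),.099),'start',onz(top,(189.3,211.4),.099))
print('side end',onz(sd,(190+142/9,145+140/9),.099), onz(sd,(190+320/9,145+168/9),.099))
print('large rim approx',onz(top,(265+355/5,105+392/5),.085),'lhandle',onz(top,(265+312/5,105+270/5),.138))
for n,q,z in(('bottle',(144,124.7),.1),('mm',(122,188.7),.045),('board',(220,111),.024),('red',(216,287),.06),('brown',(136,272),.06)): print(n,onz(top,q,z))
E
python3 fit.py
```

```text
cleaner [ 0.56443453 -0.14045188 -0.17367802] -9.951017394446435
[ 0.9 -0.9  0.6 -0.2 -0.   0.1 -0.4 -0.1 -1.2 -0.8  0.9  0.1 -0.4 -0.1
 -0.7 -0.4]
pad [ 0.58620811 -0.01634745  0.156     ] [array([290.2, 166.3]), array([296.2, 207.5])]
small rim [0.5135361  0.21547127 0.06      ] side [0.51450953 0.21399616 0.06      ]
handle end [0.42658937 0.26818389 0.099     ] start [0.47889752 0.23691443 0.099     ]
side end [0.4273637  0.26557285 0.099     ] [0.47673895 0.23832869 0.099     ]
large rim approx [ 0.54919052 -0.14138087  0.085     ] lhandle [ 0.60582299 -0.11044334  0.138     ]
bottle [0.70382661 0.35541083 0.1       ]
mm [0.54165015 0.42718813 0.045     ]
board [0.75824275 0.16428133 0.024     ]
red [0.28201901 0.17216546 0.06      ]
brown [0.32175951 0.38179358 0.06      ]
```

```bash
cat > mv.py <<'E'
from h import *
from scipy.spatial.transform import Rotation as Ro
def Rdown(yaw,tilt=0): # tool x down, y at yaw (deg)
    a=np.radians(yaw);y=np.array([np.cos(a),np.sin(a),0]);x=np.array([0,0,-1.]);return np.stack([x,y,np.cross(x,y)],1)
def rel(pos,yaw,o=None):
    o=o or get_obs();R=np.array(o['tcp_rot']);d=R.T@(np.array(pos)-o['tool_pos'])/.5
    w=Ro.from_matrix(R.T@Rdown(yaw)).as_rotvec()/(np.pi/4)
    return d.round(4),w.round(4)
def clean(x,y,z,p=(.5644,-.1405,-.1737)):
    c,s=np.cos(p[2]),np.sin(p[2]);return np.array([p[0]+c*x-s*y,p[1]+s*x+c*y,z])
E
python3 - <<'E'
from mv import *
t=clean(0,.131,.225);print(t);o=get_obs()
print(rel((o['tool_pos']+t)/2,33,o),rel(t,-10,o))
E
```

```text
[ 0.58704045 -0.01147128  0.225     ]
(array([-0.0036, -0.3967,  0.573 ]), array([9.613e-01, 1.000e-04, 0.000e+00])) (array([-0.0071, -0.7934,  1.1459]), array([1.9169e+00, 1.0000e-04, 0.0000e+00]))
```

move_arm:
  plan:
    - [-0.01,-0.4,0.57,0.96,0,0,255]
    - [-0.01,-0.4,0.57,0.96,0,0,255]
    - [-0.01,-0.4,0.57,0.96,0,0,255]
    - [-0.01,-0.4,0.57,0.96,0,0,255]
    - [-0.01,-0.4,0.57,0.96,0,0,255]
    - [-0.01,-0.4,0.57,0.96,0,0,255]
    - [-0.01,-0.4,0.57,0.96,0,0,255]
    - [-0.01,-0.4,0.57,0.96,0,0,255]
  squeeze: 60

```text
time: 1.9
tool_pos: [0.3574, 0.244, 0.2267]
tcp_rot: [[0.002, 0.843, 0.538], [-0.001, 0.538, -0.843], [-1.0, 0.001, 0.002]]
wrist_force: [-0.9, 0.6, -0.7]
finger_gap: 0.0002
```

```bash
python3 - <<'E'
from mv import *
o=get_obs();print(o['time'],o['tool_pos'],o['finger_gap'],o['wrist_force']);print(rel(clean(0,.131,.2),-10,o))
E
```

```text
1.9 [0.35735793 0.24403162 0.22671781] 0.00018278628382247916 [-0.91827493  0.560621   -0.7474745 ]
(array([0.055 , 0.1123, 0.6778]), array([ 0.9454,  0.002 , -0.0025]))
```

move_arm:
  plan:
    - [0.055,0.112,0.678,0.945,0,0,255]
    - [0.055,0.112,0.678,0.945,0,0,255]
    - [0.055,0.112,0.678,0.945,0,0,255]
    - [0.055,0.112,0.678,0.945,0,0,255]
    - [0.055,0.112,0.678,0.945,0,0,255]
    - [0.055,0.112,0.678,0.945,0,0,255]
    - [0.055,0.112,0.678,0.945,0,0,255]
    - [0.055,0.112,0.678,0.945,0,0,255]
    - [0.055,0.112,0.678,0.945,0,0,255]

```text
time: 2.8
tool_pos: [0.5858, -0.0054, 0.1981]
tcp_rot: [[-0.002, 0.986, -0.165], [0.001, -0.165, -0.986], [-1.0, -0.002, -0.0]]
wrist_force: [-0.1, 0.2, -0.6]
finger_gap: -0.0
```

```bash
python3 - <<'E'
from mv import *
o=get_obs();print(o['time'],o['tool_pos'],o['wrist_force']);print(rel(clean(0,.131,.18),-10,o))
c=capture('top');save(c,'t3.png',(250,105,390,225),5)
c=capture('side');save(c,'s3.png',(220,120,360,260),5)
E
```

```text
2.8 [ 0.5858415  -0.00540117  0.19813942] [-0.12591011  0.22534782 -0.64424193]
(array([0.0363, 0.0044, 0.0116]), array([ 0.0106, -0.0006,  0.0022]))
```

View pics/t3.png

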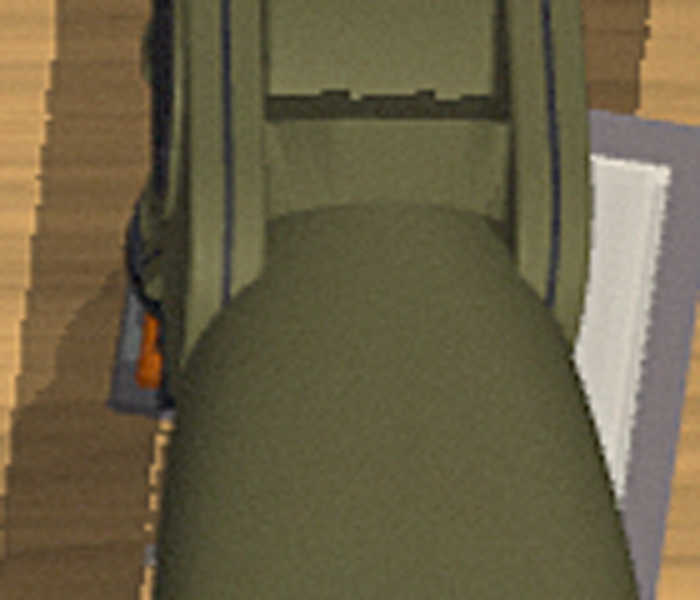

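View pics/s3.png

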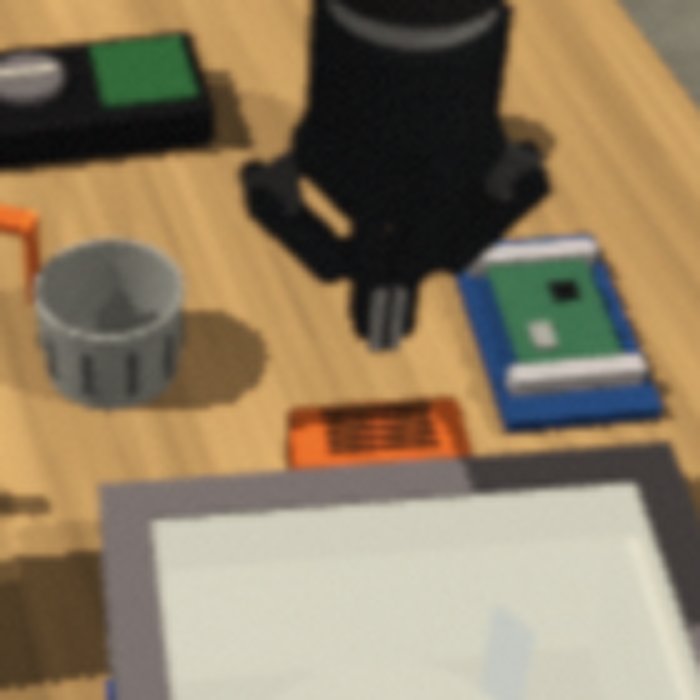

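move_arm:
  plan:
    - [0.02,0.004,0.012,0.01,0,0,255]
    - [0.03,0.004,0.012,0.01,0,0,255]
    - [0.034,0.004,0.012,0.01,0,0,255]
    - [0.038,0.004,0.012,0.01,0,0,255]

```text
time: 3.3
tool_pos: [0.5864, -0.0114, 0.1796]
tcp_rot: [[-0.001, 0.985, -0.172], [0.0, -0.172, -0.985], [-1.0, -0.001, 0.0]]
wrist_force: [-0.2, -0.1, -0.5]
finger_gap: 0.0001
```

move_arm:
  plan:
    - [0.004,0,0,0,0,0,255]
    - [0.008,0,0,0,0,0,255]
    - [0.012,0,0,0,0,0,255]

```text
time: 3.6
tool_pos: [0.587, -0.0118, 0.1739]
tcp_rot: [[0.0, 0.985, -0.172], [0.0, -0.172, -0.985], [-1.0, 0.0, -0.0]]
wrist_force: [0.2, -0.3, 1.0]
finger_gap: -0.0002
```

move_arm:
  plan:
    - [0.004,0,-0.001,0,0,0,255]
    - [0.008,0,-0.002,0,0,0,255]
    - [0.012,0,-0.003,0,0,0,255]

```text
time: 3.9
tool_pos: [0.5872, -0.0103, 0.1677]
tcp_rot: [[0.0, 0.985, -0.172], [-0.0, -0.172, -0.985], [-1.0, 0.0, 0.0]]
wrist_force: [-0.1, 0.7, -0.0]
finger_gap: -0.0004
```

```bash
python3 - <<'E'
from mv import *
o=get_obs();print(o['time'],o['tool_pos'],o['wrist_force'])
c=capture('side');save(c,'s4.png',(240,140,340,240),7);print(proj(c,o['tool_pos']-[0,0,.022]))
E
```

```text
3.9 [ 0.58718008 -0.01030756  0.16774629] [-0.14978512  0.65275102 -0.01824977]
[295.43800416 208.62571226]
```

View pics/s4.png

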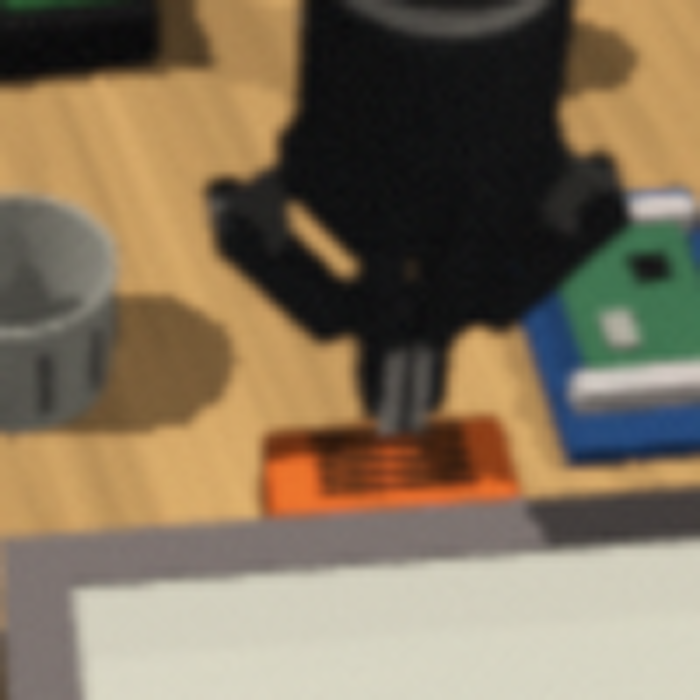

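The picture shows the fingertip at about (298,202), in front of the pad's outer edge (row 201.5), and the force is still near zero. I'll go down a little more and compare.

move_arm:
  plan:
    - [0.004,0,0,0,0,0,255]
    - [0.008,0,0,0,0,0,255]
    - [0.008,0,0,0,0,0,255]

```text
time: 4.25
tool_pos: [0.5869, -0.0103, 0.1636]
tcp_rot: [[-0.001, 0.985, -0.172], [0.0, -0.172, -0.985], [-1.0, -0.001, 0.0]]
wrist_force: [0.6, 0.0, 0.4]
finger_gap: 0.0001
```

```bash
python3 - <<'E'
from mv import *
o=get_obs();print(o['time'],o['tool_pos'],o['wrist_force'])
c=capture('side');save(c,'s5.png',(240,140,340,240),7);p=o['tool_pos']
for d in(0,.01,.022):print(d,proj(c,p-[0,0,d]),proj(c,p-[0,0.011,d]))
c=capture('top');save(c,'t5.png',(240,105,340,205),7)
E
```

```text
4.25 [ 0.5869411  -0.01033744  0.16357627] [0.64183556 0.01125024 0.40684691]
0 [295.86929363 203.21235535] [297.52732265 206.68999705]
0.01 [295.57195155 206.28484324] [297.21386749 209.76037964]
0.022 [295.22144671 209.90667129] [296.84442509 213.37917313]
```

View pics/s5.png

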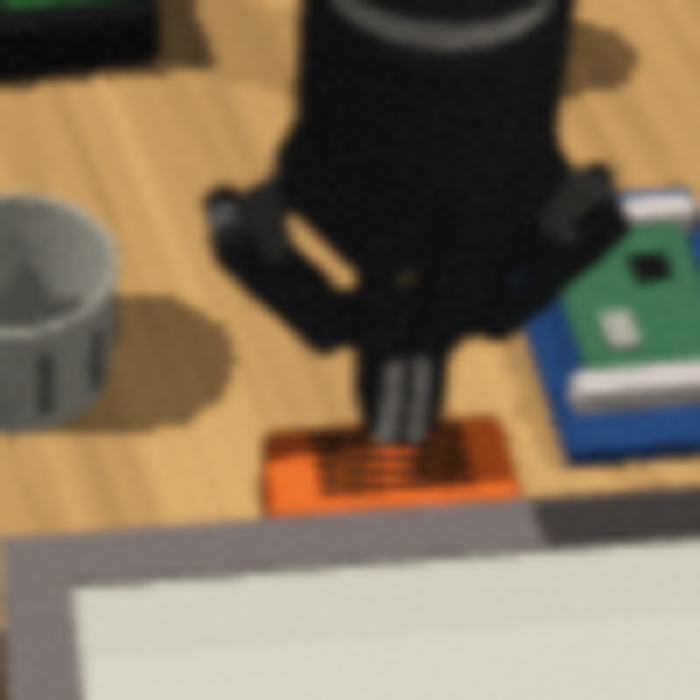

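View pics/t5.png

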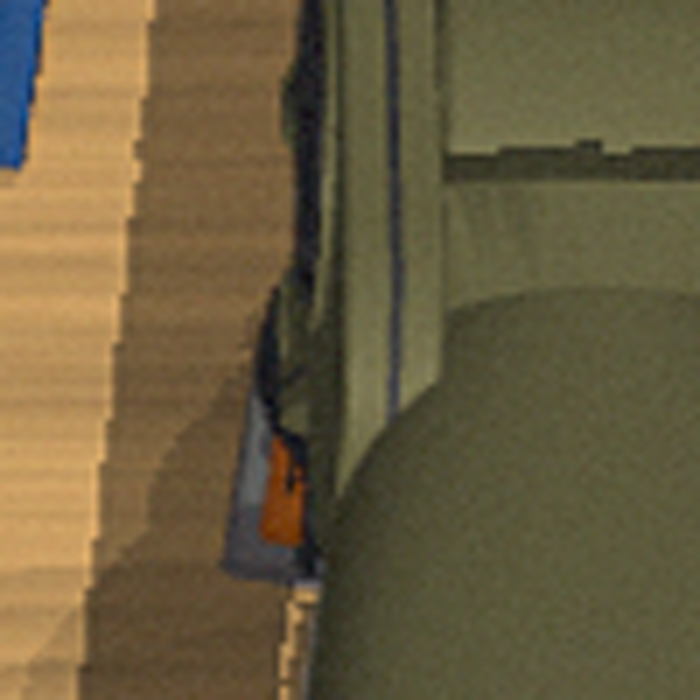

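move_arm:
  plan:
    - [0.004,0,0,0,0,0,255]
    - [0.008,0,0,0,0,0,255]
    - [0.008,0,0,0,0,0,255]

```text
time: 4.65
tool_pos: [0.5869, -0.0103, 0.1595]
tcp_rot: [[-0.001, 0.985, -0.172], [-0.0, -0.172, -0.985], [-1.0, -0.001, 0.0]]
wrist_force: [0.1, -0.2, 0.7]
finger_gap: -0.0001
```

move_arm:
  plan:
    - [0.004,0,0,0,0,0,255]
    - [0.008,0,0,0,0,0,255]
    - [0.008,0,0,0,0,0,255]

```text
time: 4.95
tool_pos: [0.5869, -0.0103, 0.1556]
tcp_rot: [[-0.001, 0.985, -0.172], [0.0, -0.172, -0.985], [-1.0, -0.001, 0.0]]
wrist_force: [0.1, 0.0, 0.8]
finger_gap: -0.0002
```

```bash
python3 - <<'E'
from mv import *
o=get_obs();print(o['time'],o['tool_pos'],o['wrist_force'],o['ft_torque'],o['tau'])
c=capture('side');save(c,'s6.png',(240,140,340,240),7)
E
```

```text
4.95 [ 0.58690303 -0.01031488  0.15556296] [0.09882629 0.0236993  0.76279657] [-0.00120411  0.03047762  0.03244854] [-5.68401520e-04 -4.75435317e+01  2.46728504e+01 -6.28536567e-02
  8.44067677e-05 -2.57174634e-06]
```

View pics/s6.png

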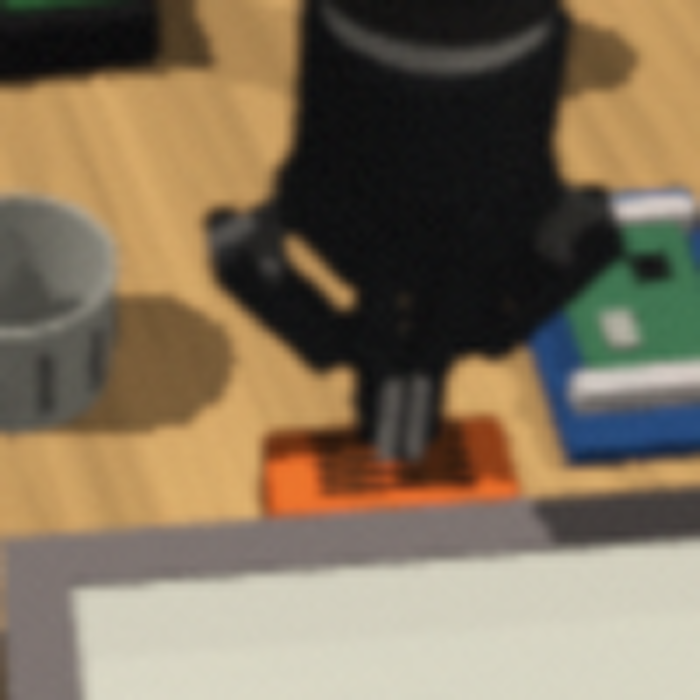

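move_arm:
  plan:
    - [0.004,0,0,0,0,0,255]
    - [0.008,0,0,0,0,0,255]
    - [0.008,0,0,0,0,0,255]

```text
time: 5.3
tool_pos: [0.5869, -0.0103, 0.1515]
tcp_rot: [[-0.001, 0.985, -0.172], [0.0, -0.172, -0.985], [-1.0, -0.001, 0.0]]
wrist_force: [0.4, 0.3, -0.9]
finger_gap: -0.0
```

move_arm:
  plan:
    - [0.004,0,0,0,0,0,255]
    - [0.008,0,0,0,0,0,255]
    - [0.008,0,0,0,0,0,255]

```text
time: 5.6
tool_pos: [0.5869, -0.0103, 0.1475]
tcp_rot: [[-0.001, 0.985, -0.172], [-0.0, -0.172, -0.985], [-1.0, -0.001, 0.0]]
wrist_force: [0.0, 0.8, 0.1]
finger_gap: -0.0001
```

```bash
python3 - <<'E'
from mv import *
o=get_obs();print(o['time'],o['tool_pos'],o['wrist_force'],o['ft_torque'],o['tau'])
c=capture('side');save(c,'s7.png',(240,140,340,240),7)
E
```

```text
5.6 [ 0.58688914 -0.01032575  0.14751986] [0.00353807 0.80421301 0.06486075] [-0.06596953  0.0114257  -0.00951191] [ 2.45315523e-04 -4.76348090e+01  2.45010388e+01 -6.39552344e-02
  8.15564840e-05 -1.68710752e-06]
```

View pics/s7.png

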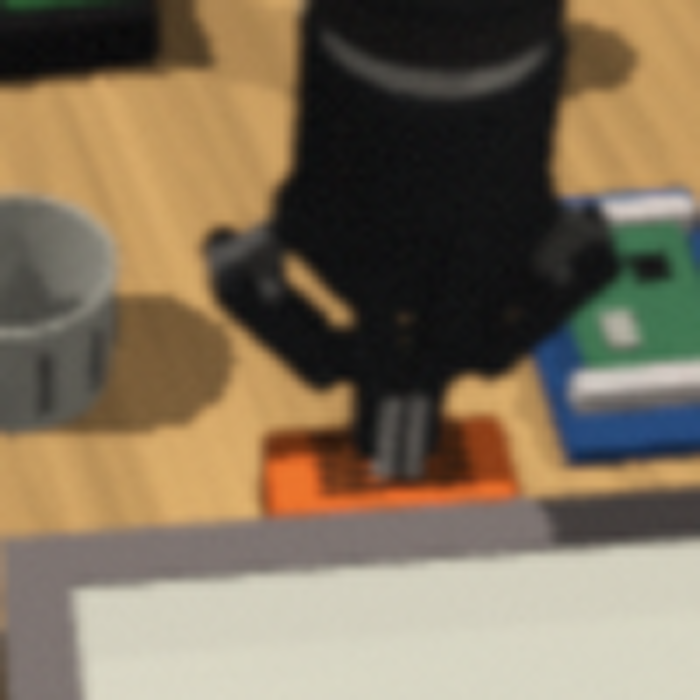

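move_arm:
  plan:
    - [0.004,0,0,0,0,0,255]
    - [0.008,0,0,0,0,0,255]
    - [0.008,0,0,0,0,0,255]

```text
time: 5.95
tool_pos: [0.5875, -0.0098, 0.1441]
tcp_rot: [[0.001, 0.985, -0.172], [0.001, -0.172, -0.985], [-1.0, 0.001, -0.001]]
wrist_force: [-1.0, 2.4, 4.0]
finger_gap: -0.0001
```

move_arm:
  plan:
    - [0.004,0,0,0,0,0,255]
    - [0.004,0,0,0,0,0,255]

```text
time: 6.15
tool_pos: [0.5876, -0.0096, 0.1425]
tcp_rot: [[0.001, 0.985, -0.172], [0.001, -0.172, -0.985], [-1.0, 0.001, -0.002]]
wrist_force: [-0.8, 2.4, 5.2]
finger_gap: 0.0003
```

move_arm:
  plan:
    - [0.004,0,-0.001,0,0,0,255]
    - [0.008,0,-0.002,0,0,0,255]

```text
time: 6.35
tool_pos: [0.5878, -0.009, 0.1398]
tcp_rot: [[0.002, 0.985, -0.172], [0.0, -0.172, -0.985], [-1.0, 0.002, -0.001]]
wrist_force: [-3.1, 1.2, 14.2]
finger_gap: -0.0002
```

move_arm:
  plan:
    - [0.004,0,-0.001,0,0,0,255]
    - [0.004,0,-0.001,0,0,0,255]

```text
time: 6.55
tool_pos: [0.5879, -0.0085, 0.1375]
tcp_rot: [[0.002, 0.985, -0.172], [0.0, -0.172, -0.985], [-1.0, 0.002, -0.001]]
wrist_force: [-1.7, 1.6, 8.0]
finger_gap: -0.0001
```

move_arm:
  plan:
    - [0.004,0,-0.001,0,0,0,255]
    - [0.004,0,-0.001,0,0,0,255]

```text
time: 6.75
tool_pos: [0.5879, -0.0083, 0.1359]
tcp_rot: [[0.002, 0.985, -0.172], [-0.0, -0.172, -0.985], [-1.0, 0.002, -0.0]]
wrist_force: [-2.6, 1.8, 12.2]
finger_gap: 0.0003
```

move_arm:
  plan:
    - [0.003,0,-0.001,0,0,0,255]
    - [0.003,0,-0.001,0,0,0,255]

```text
time: 6.95
tool_pos: [0.588, -0.0082, 0.1355]
tcp_rot: [[0.003, 0.985, -0.172], [-0.001, -0.172, -0.985], [-1.0, 0.003, 0.0]]
wrist_force: [-5.7, 0.7, 18.0]
finger_gap: 0.0001
```

move_arm:
  plan:
    - [0.002,0,-0.001,0,0,0,255]
    - [0.002,0,-0.001,0,0,0,255]
    - [-0.01,0,-0.1,0,0,0,255]
    - [-0.03,0,-0.2,0,0,0,255]
    - [-0.06,0,-0.3,0,0,0,255]
    - [-0.12,0,-0.4,0,0,0,255]
    - [-0.16,0,-0.4,0,0,0,255]
    - [-0.16,0,-0.4,0,0,0,255]

```text
time: 7.75
tool_pos: [0.6243, 0.1918, 0.2155]
tcp_rot: [[0.007, 0.986, -0.169], [0.001, -0.169, -0.986], [-1.0, 0.006, -0.002]]
wrist_force: [-0.1, -0.4, 0.9]
finger_gap: 0.0003
```

```bash
python3 - <<'E'
from mv import *
o=get_obs();print(o['time'],o['tool_pos'],o['wrist_force'])
c=capture('side');save(c,'s8.png')
E
```

```text
7.75 [0.62431236 0.19179167 0.21553724] [-0.07225526 -0.37867376  0.89223738]
```

View pics/s8.png

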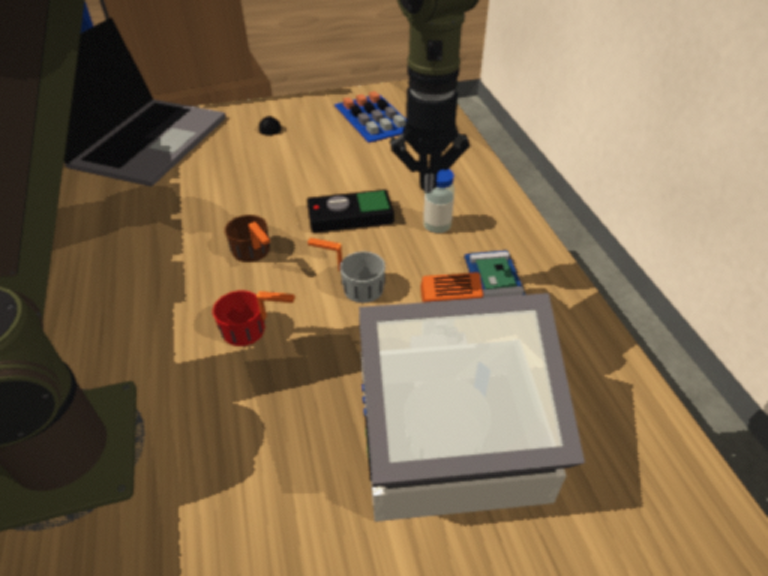

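```bash
python3 - <<'E'
from mv import *
o=get_obs();c=capture('side');p=o['tool_pos']
for d in(-.012,0,.022,.035):print(d,proj(c,p-[0,0,d]),proj(c,p-[0,.011,d]))
save(c,'s9.png',(240,80,340,160),7)
print(rel((.454,.2508,.20),59,o),rel((.53,.225,.215),32,o),o['time'])
E
```

```text
-0.012 [284.46045626 126.72698462] [285.85898135 129.25286423]
0 [284.2399882  130.70227869] [285.62451416 133.23648362]
0.022 [283.84563845 137.81286054] [285.20520344 140.36061203]
0.035 [283.61840055 141.91022255] [284.96362827 144.46499674]
(array([ 0.0259, -0.3543, -0.0618]), array([-1.5293,  0.0021, -0.0041])) (array([-0.0036, -0.1956, -0.0369]), array([-0.9293,  0.001 , -0.0043])) 7.8
```

View pics/s9.png

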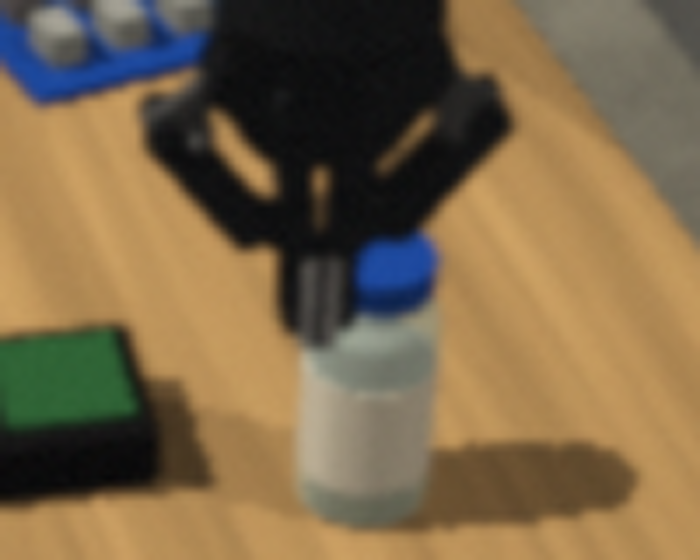

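move_arm:
  plan:
    - [0,-0.2,-0.035,-0.93,0,0,100]
    - [0,-0.2,-0.035,-0.93,0,0,100]
    - [0,-0.2,-0.035,-0.93,0,0,100]
    - [0,-0.2,-0.035,-0.93,0,0,100]
    - [0,-0.2,-0.035,-0.93,0,0,100]

```text
time: 8.35
tool_pos: [0.5249, 0.2217, 0.2107]
tcp_rot: [[-0.003, 0.846, 0.533], [-0.002, 0.533, -0.846], [-1.0, -0.004, 0.0]]
wrist_force: [-0.0, 0.1, -0.2]
finger_gap: 0.0519
```

```bash
python3 - <<'E'
from mv import *
o=get_obs();print(rel((.454,.2508,.16),59,o),o['tool_pos'],o['finger_gap'],o['time'])
E
```

```text
(array([ 0.1017, -0.0886, -0.1247]), array([-0.5957, -0.0008,  0.0045])) [0.52485729 0.22172729 0.21070157] 0.051890267969738245 8.35
```

move_arm:
  plan:
    - [0.05,-0.089,-0.125,-0.596,0,0,100]
    - [0.1,-0.089,-0.125,-0.596,0,0,100]
    - [0.1,-0.089,-0.125,-0.596,0,0,100]
    - [0.1,-0.089,-0.125,-0.596,0,0,100]
    - [0.1,-0.089,-0.125,-0.596,0,0,100]

```text
time: 8.85
tool_pos: [0.4563, 0.2523, 0.1622]
tcp_rot: [[0.001, 0.522, 0.853], [-0.0, 0.853, -0.522], [-1.0, 0.0, 0.001]]
wrist_force: [0.4, 0.1, 0.1]
finger_gap: 0.0519
```

```bash
python3 - <<'E'
from mv import *
o=get_obs();print(rel((.454,.2508,.072),59,o),o['tool_pos'],o['finger_gap'],o['time'])
c=capture('side');save(c,'s10.png',(160,80,300,220),5)
p=o['tool_pos']
for d in(-.012,.022):print(d,proj(c,p-[0,0,d]))
c2=capture('top');save(c2,'t10.png')
E
```

```text
(array([ 0.1804, -0.005 , -0.0025]), array([-0.0104,  0.0008, -0.0001])) [0.45630418 0.25232453 0.16219281] 0.051944095113087285 8.85
-0.012 [214.91672871 139.57304361]
0.022 [215.94890481 149.88330569]
```

View pics/s10.png

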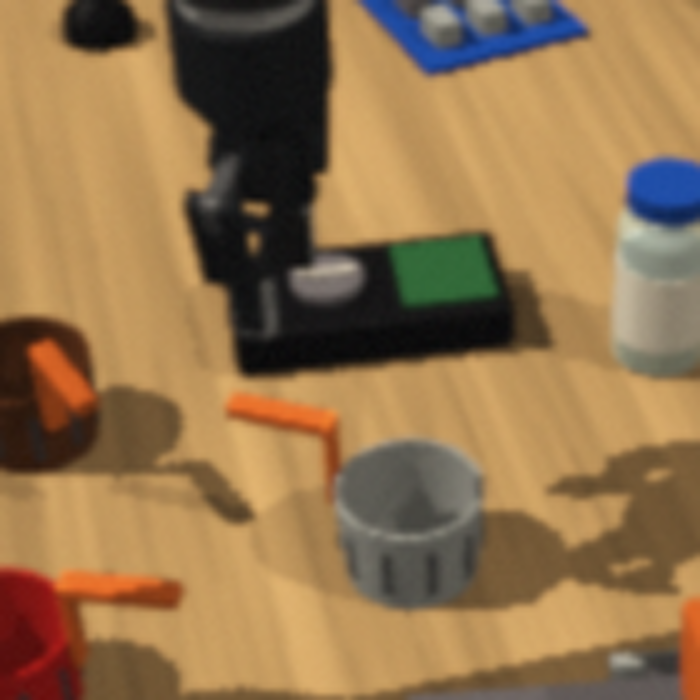

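View pics/t10.png

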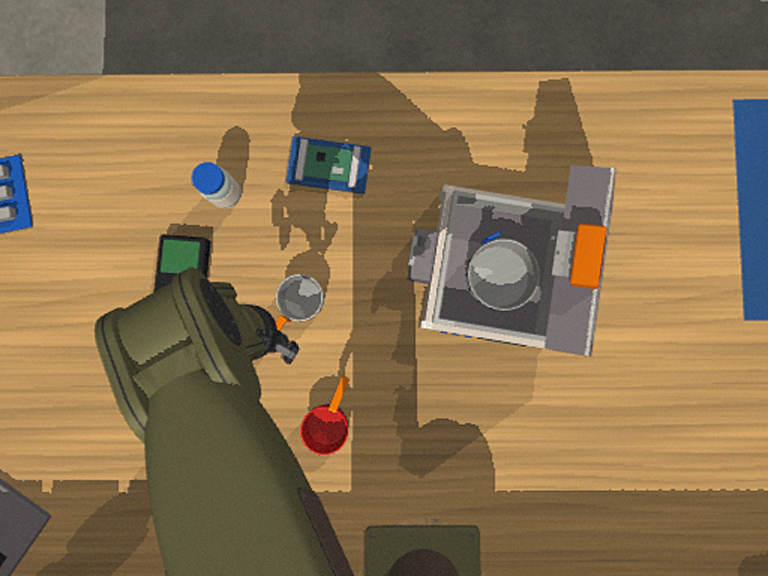

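move_arm:
  plan:
    - [0.06,-0.005,-0.003,-0.01,0,0,100]
    - [0.12,-0.005,-0.003,-0.01,0,0,100]
    - [0.15,-0.005,-0.003,-0.01,0,0,100]
    - [0.17,-0.005,-0.003,-0.01,0,0,100]
    - [0.182,-0.005,-0.003,-0.01,0,0,100]
    - [0.182,-0.005,-0.003,-0.01,0,0,100]

```text
time: 9.55
tool_pos: [0.4536, 0.2517, 0.0713]
tcp_rot: [[0.0, 0.513, 0.859], [0.0, 0.859, -0.513], [-1.0, 0.0, 0.0]]
wrist_force: [0.1, 0.0, -1.3]
finger_gap: 0.0518
```

```bash
python3 - <<'E'
from mv import *
o=get_obs();print(rel((.454,.2508,.072),59,o),o['tool_pos'],o['finger_gap'],o['wrist_force'],o['time'])
c=capture('side');save(c,'s11.png',(180,110,280,210),7)
E
```

```text
(array([-0.0013, -0.0012,  0.0016]), array([ 0.0033,  0.0002, -0.0002])) [0.45363332 0.25172014 0.07132985] 0.051826025617435496 [ 0.13056223  0.04923706 -1.28626018] 9.55
```

View pics/s11.png

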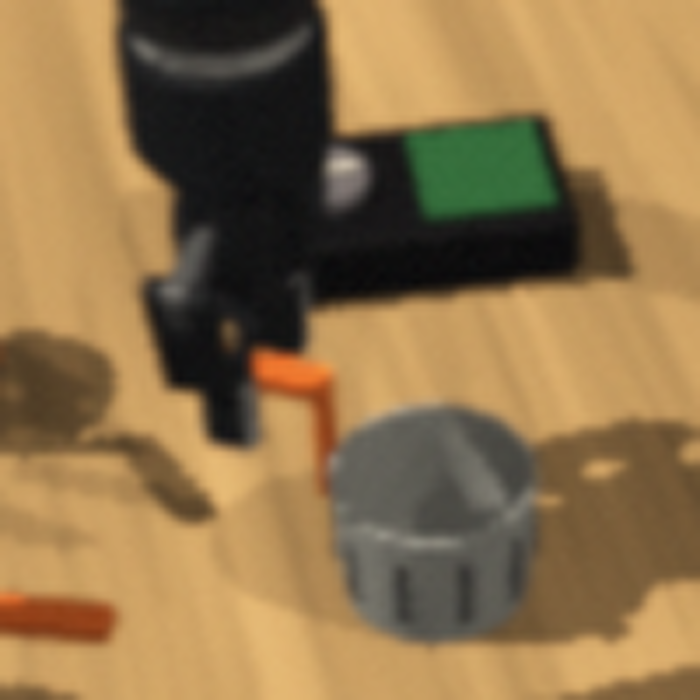

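The open fingers straddle the level part of the handle, with the near finger at (213,172) and the far one at (221,159). Closing now.

move_arm:
  plan:
    - [0,0,0,0,0,0,255]
    - [0,0,0,0,0,0,255]
    - [0,0,0,0,0,0,255]
    - [0,0,0,0,0,0,255]
    - [0,0,0,0,0,0,255]
    - [0,0,0,0,0,0,255]
  squeeze: 70

```text
time: 10.2
tool_pos: [0.4537, 0.2524, 0.0722]
tcp_rot: [[0.001, 0.512, 0.859], [0.001, 0.859, -0.512], [-1.0, 0.002, 0.0]]
wrist_force: [-0.1, 0.9, 5.9]
finger_gap: 0.0123
```

```bash
python3 - <<'E'
from mv import *
o=get_obs();print(o['tool_pos'],o['finger_gap'],o['wrist_force'],o['time'])
c=capture('side');save(c,'s12.png',(180,110,280,210),7)
c=capture('top');save(c,'t12.png',(270,105,410,245),5)
import pickle;pickle.dump(c,open('top12.pkl','wb'))
c=capture('side');save(c,'s13.png',(220,120,400,360),3)
pickle.dump(c,open('side12.pkl','wb'))
E
```

```text
[0.45365585 0.25236108 0.07216829] 0.012282296263573448 [-0.10564326  0.86441837  5.94840153] 10.2
```

View pics/s12.png

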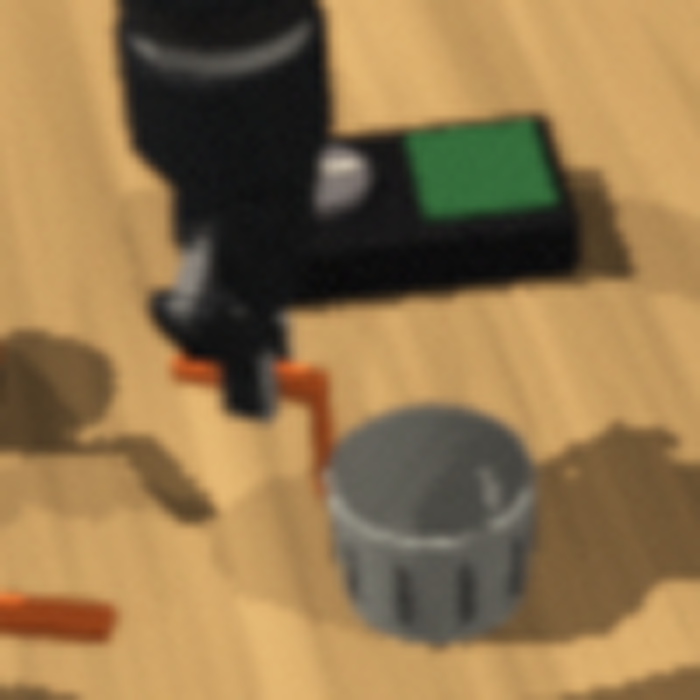

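View pics/t12.png

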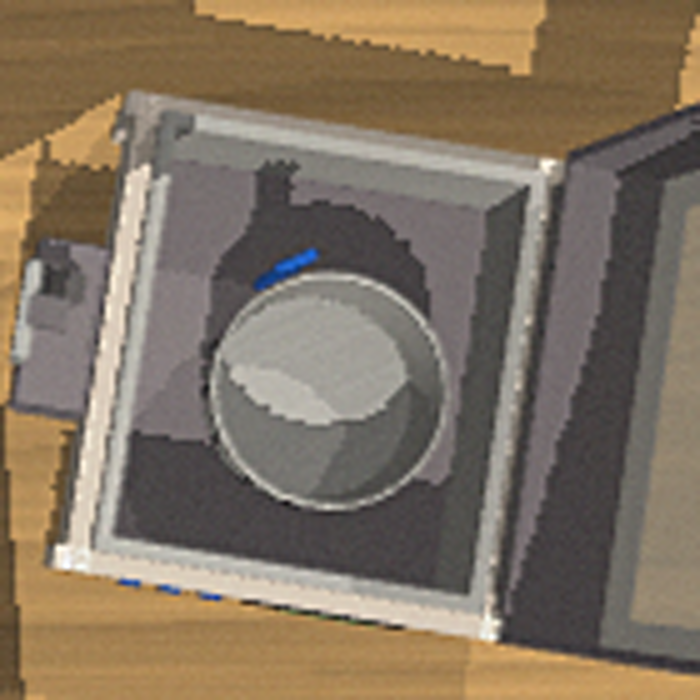

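View pics/s13.png

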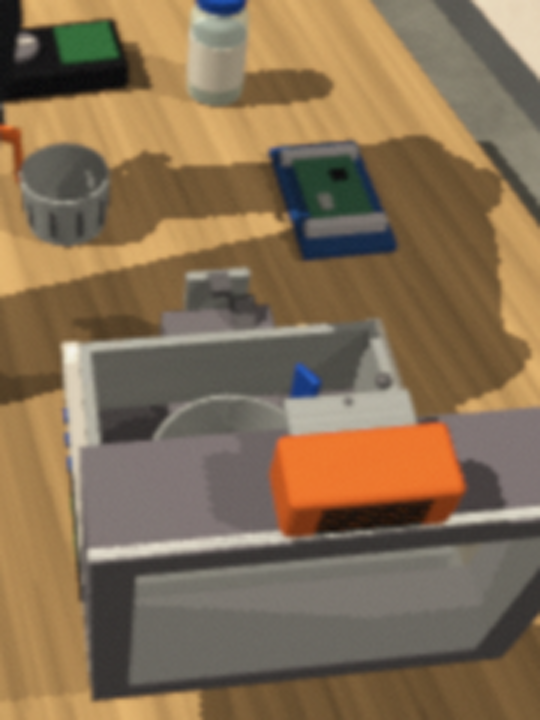

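move_arm:
  plan:
    - [-0.01,0,0,0,0,0,255]
    - [-0.03,0,0,0,0,0,255]
    - [-0.07,0,0,0,0,0,255]
    - [-0.11,0,0,0,0,0,255]
    - [-0.16,0,0,0,0,0,255]
    - [-0.22,0,0,0,0,0,255]
    - [-0.28,0,0,0,0,0,255]
    - [-0.33,0,0,0,0,0,255]
    - [-0.35,0,0,0,0,0,255]
    - [-0.35,0,0,0,0,0,255]

```text
time: 11.35
tool_pos: [0.4538, 0.2521, 0.2477]
tcp_rot: [[0.002, 0.512, 0.859], [0.001, 0.859, -0.512], [-1.0, 0.002, 0.001]]
wrist_force: [-0.3, 0.6, -1.2]
finger_gap: 0.0122
```

```bash
python3 - <<'E'
from mv import *
import pickle
o=get_obs();print(o['tool_pos'],o['finger_gap'],o['wrist_force'],o['ft_torque'],o['time'])
c=capture('side');save(c,'s14.png',(160,20,340,200),4)
c=capture('top');save(c,'t14.png',(130,120,310,270),4)
t=pickle.load(open('top12.pkl','rb'))
print('large',onz(t,(335.8,183.),.085),'h',onz(t,(327.4,158.6),.138),'cl',clean(0,0,0))
E
```

```text
[0.45379271 0.25205158 0.24771174] 0.012152130340221291 [-0.34133292  0.63418933 -1.17944398] [0.04248003 0.10948312 0.01666957] 11.35
large [ 0.55023454 -0.14088557  0.085     ] h [ 0.60682042 -0.11046374  0.138     ] cl [ 0.5644 -0.1405  0.    ]
```

View pics/s14.png

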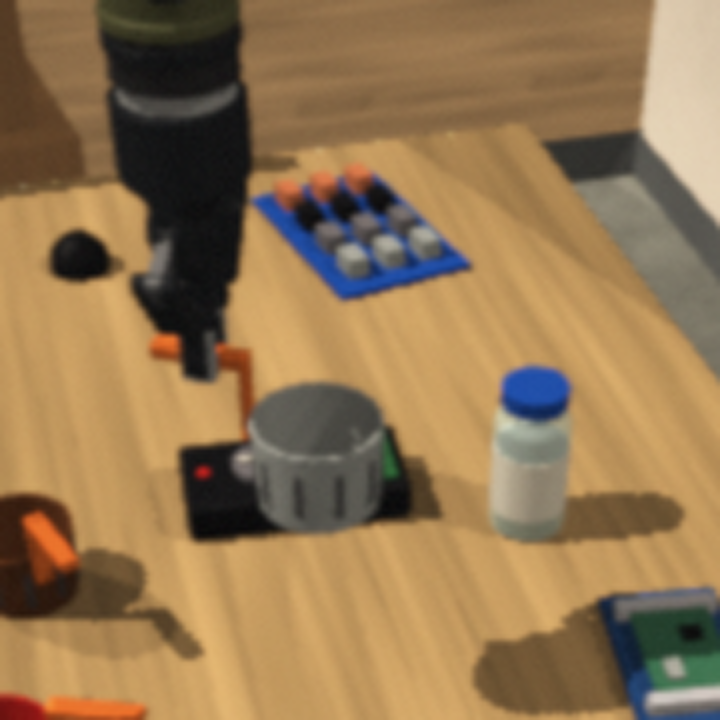

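View pics/t14.png

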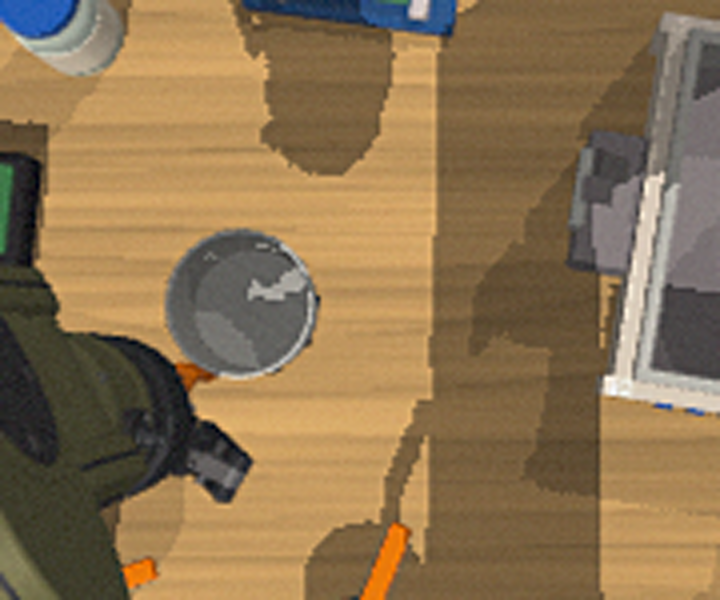

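```bash
python3 - <<'E'
from mv import *
o=get_obs()
c=capture('top');p=onz(c,(190.3,195.8),.2355);print(p,o['tool_pos']-p)
t=np.array([.5502,-.1409,0]);off=(o['tool_pos']-p)
print(t+off,rel([*(t+off)[:2],.25],np.degrees(np.arctan2(o['tcp_rot'][1][1],o['tcp_rot'][0][1])),o))
E
```

```text
[0.51209817 0.21390656 0.2355    ] [-0.05964573  0.0374288   0.00978967]
[ 0.49055427 -0.1034712   0.00978967] (array([-0.0089, -0.5705,  0.4288]), array([-0.    , -0.0013,  0.0022]))
```

move_arm:
  plan:
    - [0,-0.02,0.015,0,0,0,255]
    - [0,-0.06,0.045,0,0,0,255]
    - [0,-0.11,0.083,0,0,0,255]
    - [0,-0.16,0.12,0,0,0,255]
    - [0,-0.21,0.158,0,0,0,255]
    - [0,-0.26,0.196,0,0,0,255]
    - [0,-0.31,0.233,0,0,0,255]
    - [0,-0.36,0.271,0,0,0,255]
    - [0,-0.41,0.309,0,0,0,255]
    - [0,-0.46,0.346,0,0,0,255]
    - [0,-0.51,0.384,0,0,0,255]
    - [0,-0.54,0.407,0,0,0,255]
    - [0,-0.56,0.421,0,0,0,255]
    - [0,-0.57,0.429,0,0,0,255]
    - [0,-0.57,0.429,0,0,0,255]
    - [0,-0.57,0.429,0,0,0,255]

```text
time: 13.1
tool_pos: [0.4912, -0.1023, 0.2462]
tcp_rot: [[-0.001, 0.511, 0.859], [0.001, 0.859, -0.511], [-1.0, 0.0, -0.001]]
wrist_force: [-0.5, 0.9, -1.5]
finger_gap: 0.0119
```

```bash
python3 - <<'E'
from mv import *
o=get_obs();print(o['tool_pos'],o['finger_gap'],o['wrist_force'],o['joint_positions'],o['time'])
c=capture('side');save(c,'s15.png')
c=capture('top');save(c,'t15.png',(230,80,410,260),4)
E
```

```text
[ 0.49115467 -0.10229749  0.24619544] 0.011882680830800414 [-0.52556879  0.87694066 -1.48771236] [-1.17821242e+01  1.20885567e+01 -7.97018205e+00  6.99834788e+01
  2.54968640e-02  1.89790568e+01] 13.1
```

View pics/s15.png

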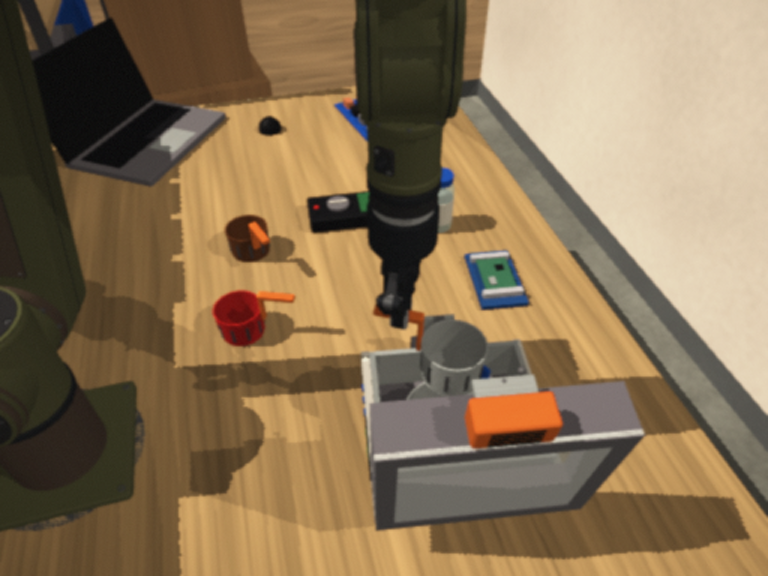

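View pics/t15.png

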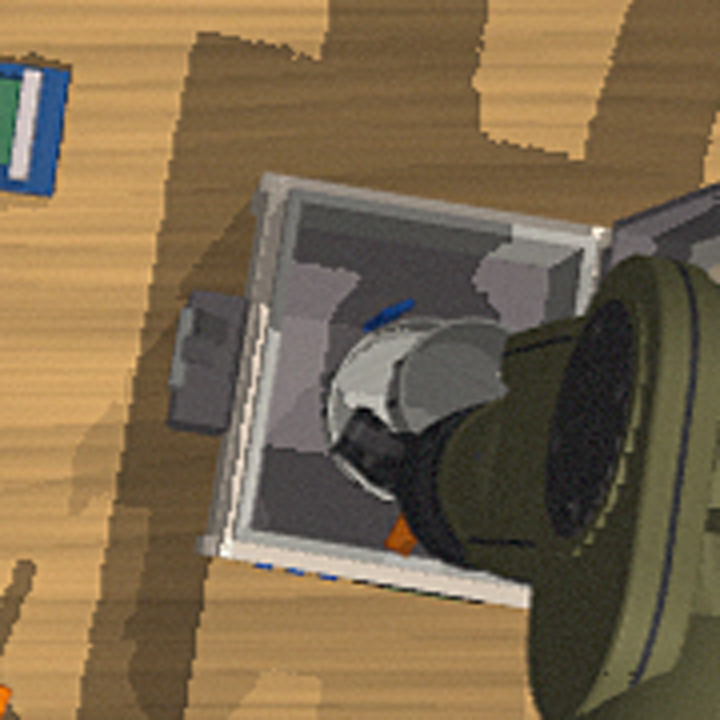

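```bash
python3 - <<'E'
from mv import *
c=capture('top')
print('pail left/top edge',onz(c,(230+397/4,80+372/4),.235),onz(c,(230+470/4,80+318/4),.235))
for z in(.3,.4,.5,.6):print(z,onz(c,(230+650/4,80+470/4),z),onz(c,(400,200),z))
print('lid hinge',clean(-.1,-.112,.1),clean(.0,-.112,.1),'pail edge exp y',-.1409+.042)
o=get_obs();print(rel([.4906,-.1035,.15],59.2,o))
E
```

```text
pail left/top edge [ 0.56102549 -0.09569651  0.235     ] [ 0.59106145 -0.1370535   0.235     ]
0.3 [ 0.50285028 -0.21217015  0.3       ] [ 0.49761205 -0.22739565  0.3       ]
0.4 [ 0.49873925 -0.17760876  0.4       ] [ 0.49412625 -0.19101693  0.4       ]
0.5 [ 0.49462822 -0.14304736  0.5       ] [ 0.49064046 -0.15463821  0.5       ]
0.6 [ 0.49051718 -0.10848597  0.6       ] [ 0.48715467 -0.11825949  0.6       ]
lid hinge [ 0.44654808 -0.23353184  0.1       ] [ 0.54504328 -0.25081463  0.1       ] pail edge exp y -0.09889999999999999
(array([ 0.1928, -0.0033,  0.0002]), array([ 0.0018, -0.0003, -0.0002]))
```

move_arm:
  plan:
    - [0.03,-0.003,0,0,0,0,255]
    - [0.08,-0.004,0,0,0,0,255]
    - [0.13,-0.004,0,0,0,0,255]
    - [0.18,-0.004,0,0,0,0,255]
    - [0.22,-0.004,0,0,0,0,255]
    - [0.25,-0.004,0,0,0,0,255]
    - [0.265,-0.004,0,0,0,0,255]
    - [0.272,-0.004,0,0,0,0,255]
    - [0.272,-0.004,0,0,0,0,255]

```text
time: 14.15
tool_pos: [0.4906, -0.1044, 0.1106]
tcp_rot: [[0.0, 0.512, 0.859], [-0.0, 0.859, -0.512], [-1.0, 0.0, 0.0]]
wrist_force: [0.3, 0.3, -1.5]
finger_gap: 0.0121
```

```bash
python3 - <<'E'
from mv import *
o=get_obs();print(o['tool_pos'],o['finger_gap'],o['wrist_force'],o['time'])
c=capture('side');save(c,'s16.png',(220,150,360,290),5)
c=capture('top');save(c,'t16.png',(250,100,390,240),5)
E
```

```text
[ 0.49060752 -0.10437085  0.11055787] 0.012066686610302163 [ 0.32609115  0.25670696 -1.4843635 ] 14.15
```

View pics/s16.png

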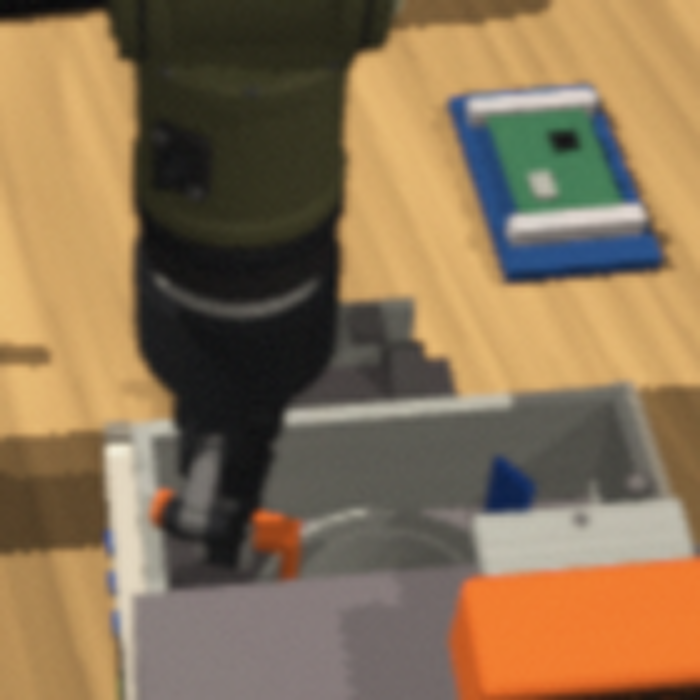

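View pics/t16.png

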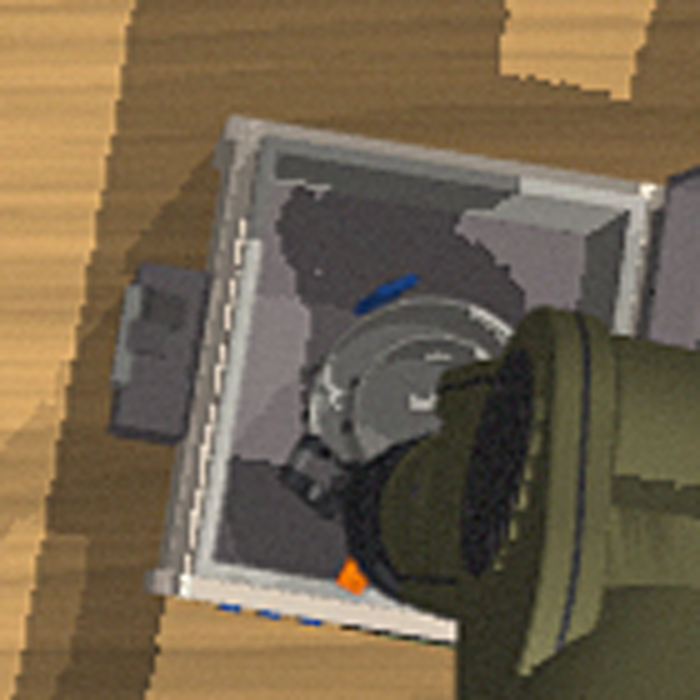

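The small pail is inside the large one: its rim is nested around (332,178) and the blue handle at (327,159) is clear. I'll lower it slowly.

move_arm:
  plan:
    - [0.003,0,0,0,0,0,255]
    - [0.006,0,0,0,0,0,255]
    - [0.009,0,0,0,0,0,255]
    - [0.012,0,0,0,0,0,255]
    - [0.012,0,0,0,0,0,255]

```text
time: 14.75
tool_pos: [0.4902, -0.1046, 0.1042]
tcp_rot: [[-0.0, 0.512, 0.859], [0.0, 0.859, -0.512], [-1.0, -0.0, -0.0]]
wrist_force: [0.3, 0.9, -0.9]
finger_gap: 0.0124
```

move_arm:
  plan:
    - [0.003,0,0,0,0,0,255]
    - [0.003,0,0,0,0,0,255]

```text
time: 14.95
tool_pos: [0.4903, -0.1046, 0.1027]
tcp_rot: [[-0.0, 0.512, 0.859], [0.0, 0.859, -0.512], [-1.0, -0.0, -0.0]]
wrist_force: [-0.6, 0.3, -2.2]
finger_gap: 0.0125
```

move_arm:
  plan:
    - [0.003,0,0,0,0,0,255]
    - [0.003,0,0,0,0,0,255]

```text
time: 15.15
tool_pos: [0.4905, -0.1046, 0.1014]
tcp_rot: [[0.0, 0.512, 0.859], [0.0, 0.859, -0.512], [-1.0, 0.0, 0.0]]
wrist_force: [0.5, 0.1, -0.1]
finger_gap: 0.0123
```

move_arm:
  plan:
    - [0.002,0,0,0,0,0,255]
    - [0.002,0,0,0,0,0,255]

```text
time: 15.35
tool_pos: [0.4905, -0.1046, 0.1013]
tcp_rot: [[0.001, 0.512, 0.859], [-0.0, 0.859, -0.512], [-1.0, 0.0, 0.0]]
wrist_force: [-2.3, 0.7, 5.4]
finger_gap: 0.0121
```

move_arm:
  plan:
    - [0.002,0,0,0,0,0,255]
    - [0.002,0,0,0,0,0,255]

```text
time: 15.55
tool_pos: [0.4904, -0.1045, 0.1012]
tcp_rot: [[0.001, 0.512, 0.859], [-0.0, 0.859, -0.512], [-1.0, 0.0, 0.001]]
wrist_force: [-5.3, 1.5, 12.0]
finger_gap: 0.0122
```

move_arm:
  plan:
    - [-0.003,0,0,0,0,0,255]
    - [-0.003,0,0,0,0,0,255]
    - [-0.003,0,0,0,0,0,200]
    - [-0.003,0,0,0,0,0,190]
    - [-0.003,0,0,0,0,0,160]
    - [-0.003,0,0,0,0,0,140]
    - [-0.003,0,0,0,0,0,140]
    - [-0.003,0,0,0,0,0,140]

```text
time: 16.35
tool_pos: [0.4905, -0.1046, 0.1009]
tcp_rot: [[-0.0, 0.512, 0.859], [0.0, 0.859, -0.512], [-1.0, -0.0, -0.0]]
wrist_force: [0.1, -0.6, 0.0]
finger_gap: 0.0387
```

```bash
python3 - <<'E'
from mv import *
o=get_obs();print(o['tool_pos'],o['finger_gap'],o['wrist_force'],o['time'])
c=capture('side');save(c,'s17.png',(220,190,340,290),6)
c=capture('top');save(c,'t17.png',(250,100,390,240),5)
E
```

```text
[ 0.49045223 -0.10461597  0.10085911] 0.03867113130049465 [ 0.06745931 -0.62727048  0.01794704] 16.35
```

View pics/s17.png

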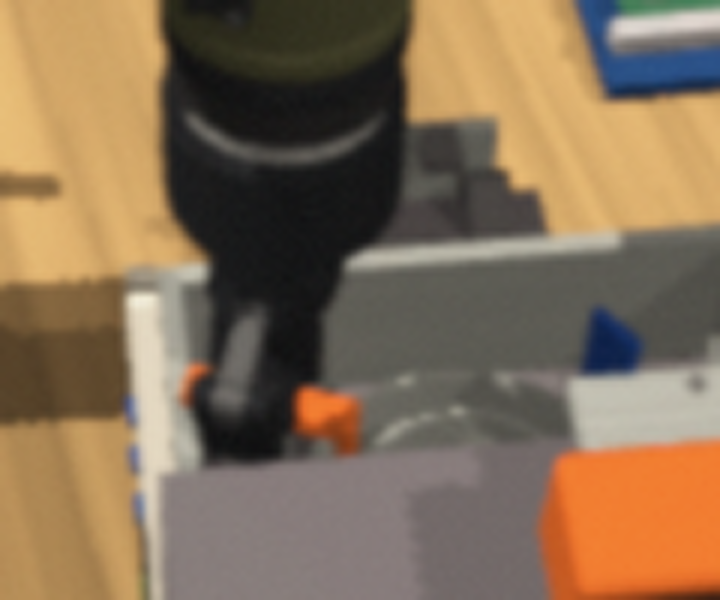

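View pics/t17.png

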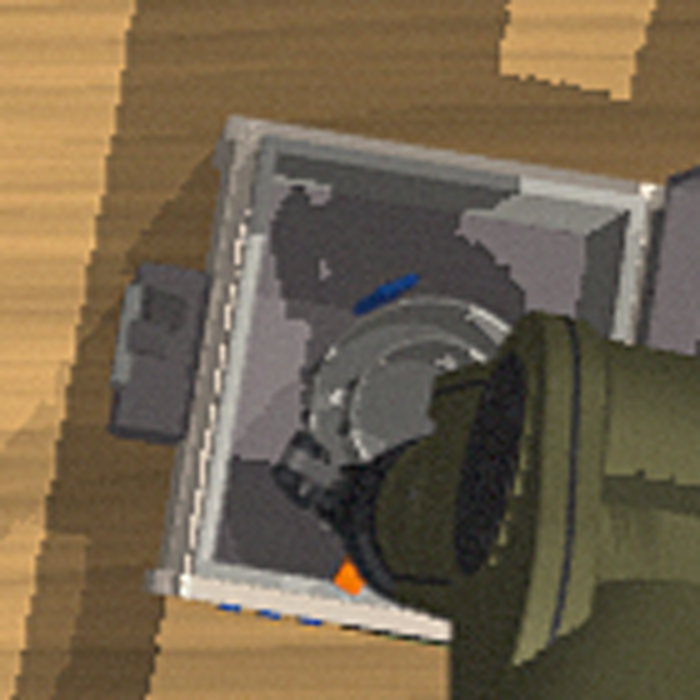

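move_arm:
  plan:
    - [-0.01,0,0,0,0,0,140]
    - [-0.03,0,0,0,0,0,140]
    - [-0.07,0,0,0,0,0,140]
    - [-0.13,0,0,0,0,0,140]
    - [-0.2,0,0,0,0,0,140]
    - [-0.28,0,0,0,0,0,140]
    - [-0.32,0.1,-0.04,0,0,0,140]
    - [-0.34,0.2,-0.1,0,0,0,140]
    - [-0.34,0.3,-0.16,0,0,0,140]
    - [-0.34,0.4,-0.22,0,0,0,140]
    - [-0.34,0.5,-0.28,0,0,0,140]
    - [-0.34,0.5,-0.28,0,0,0,140]
    - [-0.34,0.5,-0.28,0,0,0,140]

```text
time: 17.75
tool_pos: [0.4982, 0.1866, 0.2716]
tcp_rot: [[0.001, 0.506, 0.862], [0.002, 0.862, -0.506], [-1.0, 0.003, -0.0]]
wrist_force: [-0.2, 0.4, 0.1]
finger_gap: 0.0385
```

```bash
python3 - <<'E'
from mv import *
o=get_obs();print(o['tool_pos'],o['finger_gap'],o['wrist_force'],o['time'])
c=capture('side');save(c,'s18.png')
c=capture('top');save(c,'t18.png',(270,100,410,240),5)
for t in('small_pail','large_pail','small_handle','large_handle'):print(t,[(np.round(r['location'],1).tolist(),round(r['confidence'],2)) for r in look_for('top',t)])
E
```

```text
[0.49815551 0.18659644 0.27164671] 0.03850156950153773 [-0.22564285  0.42562436  0.12373059] 17.75
small_pail [([331.9, 184.3], 0.98), ([229.8, 256.6], 0.63), ([118.2, 279.5], 0.5), ([332.7, 165.1], 0.22)]
large_pail [([328.8, 168.4], 0.94)]
small_handle [([333.8, 187.6], 0.87), ([224.4, 261.3], 0.66)]
large_handle [([332.6, 166.3], 0.92)]
```

View pics/s18.png

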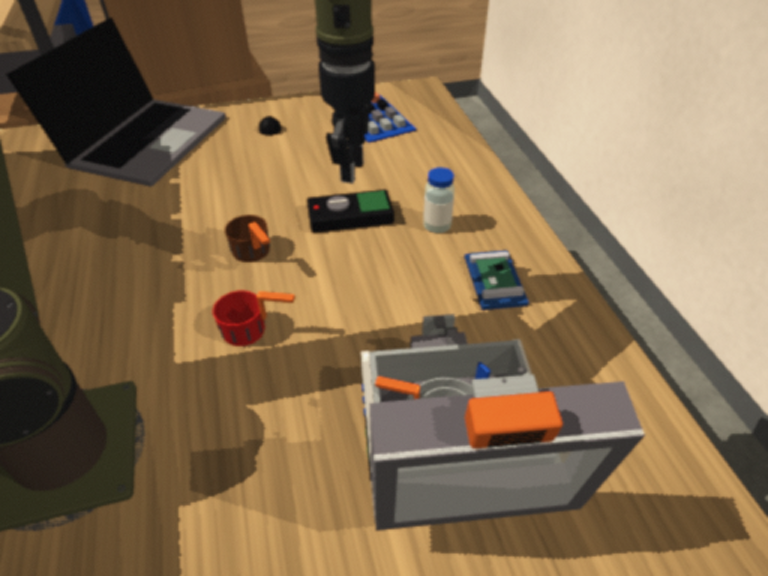

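View pics/t18.png

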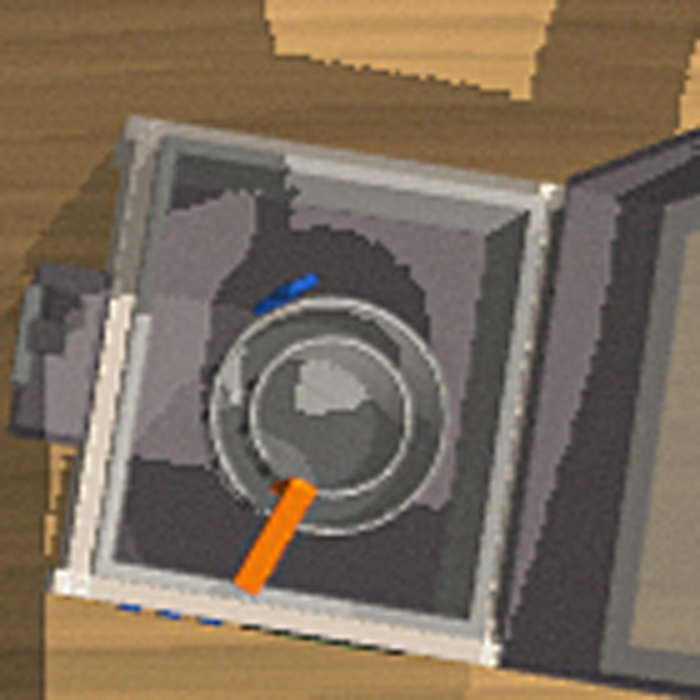

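```bash
python3 - <<'E'
from mv import *
c=capture('top')
L=onz(c,(270+329/5,100+415/5),.085);S=onz(c,(270+331/5,100+415/5),.089)
lh=onz(c,(270+287/5,100+293/5),.138);e=onz(c,(270+248/5,100+588/5),.128)
d=(e-S)[:2];d/=np.linalg.norm(d);sh=S[:2]+.07*d
print(L,S,np.linalg.norm((L-S)[:2]),'handles apart',np.linalg.norm(sh-lh[:2]))
print(close_job(),get_obs()['time'])
E
```

```text
[ 0.55023454 -0.14088557  0.085     ] [ 0.54991697 -0.14108881  0.089     ] 0.00037703985700717656 handles apart 0.11764001924957182
the job is handed in; nothing more can be done
the job is handed in; nothing more can be done
```

The ultrasonic cleaner is open, the orange-handled pail stands inside the blue-handled one, and the job is handed in. There was no verdict; everything below comes from my own readings.

- **Lid:** I pressed the orange pad to its firm stop at about 18 N on the last reading, plus 1 mm more that I didn't read. I then slipped off outward, and the lid swung fully open by itself while the pail was still on the bench.
- **Pail:** I picked the grey steel pail, not the brown or red one, gripped its level handle and carried it over. I lowered it to firm bottom contact (about 12 N), eased off, released it and moved clear.
- **Last pictures:** The lid is open and the pails look upright. Their axes are about 0.4 mm apart. The handle points are about 118 mm apart, roughly 120° round. The multimeter, bottle and board holder look where they were. The arm is clear, and I handed in about 18 s into the 54 s.

**What disagreed:** The fingertips really sat about 11–12 mm above the reported tool position; your description puts them 22 mm below it. The camera views and the pad contact both showed this, so I corrected for it at the grasp. The gap between the undersides was not measured directly. The expected height at contact and the rim sizes in the picture agree with the pail sitting bottom on bottom.

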